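Push the row of tins home in the tin rack and close the keeper

ROBOT

A 7-joint arm with a two-finger parallel gripper is mounted at the origin on a cart in front of the work surface, level with it; the furniture and walls round the work are solid. World frame = base frame: x ahead of the robot, y to its left, z up, the work surface at z = 0. Lengths are in m, angles in rad, forces in N, time in s.
With the tool pointing down it reaches from about 0.4 to 0.925 m from the base axis. Payload 4.1 kg.
Tool frame: the origin (TCP) lies at the very end of the fingers, on their centre line; the grasp point (between the pads) lies 19 mm behind it (env.pinch_z is the distance from the TCP to the grasp point, in m); z points along the fingers, y is the line along which they close (so a half turn about z gives the same grasp; the last joint's range is limited). The gripper opens to 85 mm and grips with 20 to 120 N. Pads are 22 mm wide; open, the fingers measure 114 mm over their backs; the gripper's body (76 mm by 85 mm) begins 54 mm behind the grasp point. The pads swing forward as they close: fully open they stand 13 mm farther back than shut.
Start: joints at [-1.204, 0.398, 0.045, 1.537, -0.019, 1.207, -0.051], TCP at [0.292, 0.581, 0.231] pointing down, gripper open.
Joint ranges: [-2.82, 2.82], [-0.49, 2.23], [-1.37, 1.46], [0, 2.46], [-1.36, 4.5], [0.23, 2], [-2.94, 2.94]. Speed limits (rad/s): [2.57, 2.57, 3.14, 3.14, 3.14, 3.14, 3.14].

INTERFACE

Orientations are given as a 3x3 rotation matrix whose columns are the frame's x, y, z axes.
In Python, from bench import env gives the robot as it stands.
- The arm moves only by the tool carry_out, never from a script. Its argument "moves" is a list of rows, each a list of 4 numbers: the shift along the world's x, y, z in units of 0.3 m (1.0 is 0.3 m), then the turn about the world's z in units of 120 degrees (1.0 is 120 degrees). A call has 1 to 5 rows; each row is the pose to reach, as a shift and turn from the pose commanded when the call began; what a row does not reach only later rows make up. A row lasts 1/12 s, in which the tool goes at most 41.7 mm and 7.16 degrees, less where a joint would pass 70% of its speed; a pose out of reach is approached as far as the arm can. A call with a number of a shift or a turn outside -1 to 1 is refused whole. A call with a gripper value outside its range is refused whole. "grip" is the opening, from -1 (shut) to 1 (fully open), set as the call begins (left out, the last holds). The fingers move at their own pace and stop on an object; "newtons" is the grip in N (left out, the last holds). Time passes only in rows, so rows that repeat a pose let the fingers close. It gives the time, the measured TCP pose, the force, the opening and the grip force at its end, in the units of the state.
- env.sense(): the state, without advancing time (a new reading comes with each control period).
- env.read_camera(name): name is "side" or "top"; returns a dict with "pixels" (420x560x3 uint8, red, green, blue), "fx", "fy", "cx", "cy" (pixels), "D" ([k1, k2, p1, p2, k3] as OpenCV has them; the pictures are not rectified), "eye" and "orientation" of the camera in the world. Camera axes: x right, y down, z forward; pixel columns grow to the right and rows downward; lengths in m; the calibration is good to about 2 mm. A picture is of the moment at which its call begins. There is no depth.
- env.job_done(): hands the job in; it is judged then, once.
Trained networks look in the newest picture that a camera, given by its name, has taken for a name from the list of things; names that differ only in an ending like _2 or _b are one class to them, and where a whole thing is asked for, a point or a joint stands for the part that bears it (a point fixed in the world has none). Each returns a list of dicts, best first, with "confidence" (0 to 1); they miss things now and then, are a little off and sometimes report something else, mostly with a low value. They report only what shows in the picture. A call takes as long as a camera call. They do not tell look-alikes from the thing itself.
- env.outline_of(camera, target): "region" (420x560 bool, what is visible of it) and "bbox" ([left, top, right, bottom] in pixels, round what is visible of it).
- env.pinpoint(camera, target): "location" ([column, row] in pixels: a listed point, or the origin of a listed thing).
The state is a dict: "clock": time; "joint_positions": joint angles; "joint_velocities": joint speeds; "tau": joint torques, N m; "tool_pos": TCP position; "ee_rot": TCP orientation; "force": force on the tool from outside, world axes, zero at the start; "torque": the same for the moment, N m; "grip_width": finger opening in m; "grasp_force": force on a finger pad.
Only numpy, scipy, OpenCV 4.12 (cv2) and the standard library are available. Lean on these libraries where they do the work, as an engineer would, in place of code of your own. Each camera call takes 0.05 s, during which the arm holds its last target. There are 200 camera calls.

TASK

Push the row of four tins in the wooden rack along together, touching only the rearmost tin, until the front tin is fully against the end stop. Then push the steel keeper bar round until it lies square across the channel behind the row. Only push: do not lift or tip the tins, leave the other things standing around the rack where they are, and end with the hand clear.

Things in the scene. Friction and masses are not known exactly. Their poses are not given: they have to be found in the camera images.
- rack: fixed wooden rack, 89 mm wide (x), 400 mm long (y); origin at the centre of its underside. A channel runs along its y axis, centred on x = 0, 61 mm wide between side rails 32 mm high above the worktop; its floor is 12 mm above the worktop. The end stop closes the +y end, the -y end is open; the row is pushed towards +y. Row home: tin centres at y = +157, +100, +42, -15 mm, rear face at y = -44 mm
- stop_face (a point): centre of the inner face of the end stop (58 mm high wooden block), at y = +186 mm in the rack's frame, 40 mm above the worktop
- tin_front: soup tin standing upright in the rack, cylinder 57.4 mm across and 72 mm tall, about 0.13 to 0.25 kg; origin at the centre of its underside. The front tin of the row, nearest the end stop; the row of four touches tin to tin and stands 70 to 125 mm short of the stop
- tin_second: soup tin standing upright in the rack, cylinder 57.4 mm across and 72 mm tall, about 0.13 to 0.25 kg; origin at the centre of its underside. Second tin from the stop
- tin_third: soup tin standing upright in the rack, cylinder 57.4 mm across and 72 mm tall, about 0.13 to 0.25 kg; origin at the centre of its underside. Third tin from the stop
- tin_rear: soup tin standing upright in the rack, cylinder 57.4 mm across and 72 mm tall, about 0.13 to 0.25 kg; origin at the centre of its underside. The rearmost, farthest from the stop: the one to push, with shut fingertips in the channel behind it, above the rails (say 40 to 60 mm above the worktop)
- keeper (a joint): angle (rad) of the steel keeper bar about its upright pivot on the rack's -x (near) side rail. At value v the bar points at v - 2.094 rad from the rack's +x axis, counter-clockwise from above: 0 swung out, 0.52 along the near rail towards the open end, 2.094 (its stop) square across the channel, 7 mm behind the row when home. Starts at 0 to 0.5; light friction (0.6 N at the tip) holds it where left
- keeper_hinge (a point): on the keeper's pivot axis, 54 mm above the worktop, mid-height of the bar; in the rack's frame x = -40, y = -55 mm. The bar cannot close unless the row is home
- keeper_tip (a point): free rounded tip of the keeper bar, mid-height, 82 mm from the pivot axis; the bar is 8 mm thick and spans heights 45 to 63 mm above the worktop. It is pushed on its outer side (away from the channel), counter-clockwise seen from above
- mug: bystander: mug 82x111 mm, 106 mm tall, standing beyond the rack's far side; origin at the centre of its underside
- pepper: bystander: shaker 44 mm across, 90 mm tall, beyond the rack's far side; origin at the centre of its underside
- tea: bystander: tea box 32x80 mm, 54 mm tall, on the near side of the rack; origin at the centre of its underside
- cream: bystander: round pot 58 mm across, 50 mm tall, on the near side of the rack by the stop end; origin at the centre of its underside
- spoon: bystander: teaspoon 138 mm long, 12 mm high, lying beyond the rack's far side by the open end; origin at its centre, on the underside
Things that resemble listed ones, but are neither listed nor needed, are in the scene too. Leave any orange look-alike of the tin_third alone.

How it is judged:
On the way, in this order (a step that is already met when the one before it is completed fails the run):
1. the row is pushed home: the front tin within 5 mm of the end stop, the others closed up behind it, the keeper still open (y of tin_front in the frame of rack above 0.1523 m and y of tin_second in the frame of rack above 0.0949 m and y of tin_third in the frame of rack above 0.0375 m and y of tin_rear in the frame of rack above -0.0199 m and z of each of tin_front, tin_second, tin_third, tin_rear in the frame of rack below 0.018 m and angle between each of tin_front, tin_second, tin_third, tin_rear's own z axis and vertical below 0.1 rad and x of tin_front in the frame of rack between -0.008 and 0.008 m and x of tin_second in the frame of rack between -0.008 and 0.008 m and x of tin_third in the frame of rack between -0.008 and 0.008 m and x of tin_rear in the frame of rack between -0.008 and 0.008 m and value of joint keeper below 1.5 rad), for 0.2 s.
2. the keeper bar lies across the channel behind the row (value of joint keeper above 2 rad), for 0.2 s.
At the end, for the whole second after the job is handed in: All four tins stand upright on the channel floor, each within 5 mm of its home place along the rack (front tin against the end stop, the others closed up behind it) and at rest, and the keeper bar is closed across the channel to within 0.09 rad of its stop (y of tin_front in the frame of rack above 0.1523 m and y of tin_second in the frame of rack above 0.0949 m and y of tin_third in the frame of rack above 0.0375 m and y of tin_rear in the frame of rack above -0.0199 m and z of each of tin_front, tin_second, tin_third, tin_rear in the frame of rack below 0.018 m and angle between each of tin_front, tin_second, tin_third, tin_rear's own z axis and vertical below 0.1 rad and x of tin_front in the frame of rack between -0.008 and 0.008 m and x of tin_second in the frame of rack between -0.008 and 0.008 m and x of tin_third in the frame of rack between -0.008 and 0.008 m and x of tin_rear in the frame of rack between -0.008 and 0.008 m and linear speed of each of tin_front, tin_second, tin_third, tin_rear below 0.02 m/s and value of joint keeper above 2 rad); the robot touches nothing.
It fails at once if a tin is lifted more than 10 mm off the channel floor (z of any of tin_front, tin_second, tin_third, tin_rear in the frame of rack above 0.022 m).
It fails at once if a tin is tipped by more than 0.3 rad (angle between any of tin_front, tin_second, tin_third, tin_rear's own z axis and vertical above 0.3 rad).
It fails at once if the robot pushes on a tin other than the rearmost (contact force between any of the fingers, the arm and tin_front above 1 N or contact force between any of the fingers, the arm and tin_second above 1 N or contact force between any of the fingers, the arm and tin_third above 1 N).
It fails at once if a bystander is moved by more than 20 mm (distance of any of mug, pepper, tea, cream, spoon from where it was at the start of the episode above 0.02 m).
It also fails if it takes over 50 s, if anything falls off the work surface, if the arm or the gripper's body presses on something with over 40 N, if the wrist force passes 120 N, or if a joint passes its speed limit or range.

## Working session

There is one attempt and no reset: what is moved stays moved. The work goes in short steps, Python scripts to look and compute and a tool call to move; the robot and the scene stay as the last step left them, time stands still between calls to the robot, and variables do not carry over. Pictures are saved under pics/ and viewed, at most 10 in all, crops included, and the job is handed in when it is done.

Besides the shell and the picture viewer there is one more tool, called by a JSON object that holds its "op" and its "data", one argument or row to a line. carry_out: Moves the arm, as the interface text tells. Its arguments: {"type":"object","properties":{"moves":{"type":"array","items":{"type":"array","items":{"type":"number"}}},"grip":{"type":"number"},"newtons":{"type":"number"}},"required":["moves"]}

```bash
mkdir -p pics; cat > h.py <<'E'
import numpy as np, cv2
from bench import env
def cam(n):
    return env.read_camera(n)
def K(c): return np.array([[c['fx'],0,c['cx']],[0,c['fy'],c['cy']],[0,0,1.]])
def toz(c,px,z):
    u=cv2.undistortPoints(np.array([[px]],float),K(c),np.array(c['D'],float))[0,0]
    d=np.array(c['orientation'])@np.array([u[0],u[1],1]); e=np.array(c['eye'])
    return e+d*(z-e[2])/d[2]
def proj(c,p):
    R=np.array(c['orientation']).T; 
    q=cv2.projectPoints(np.atleast_2d(np.array(p,float)),cv2.Rodrigues(R)[0],-R@np.array(c['eye']),K(c),np.array(c['D'],float))[0]
    return q[:,0]
def save(c,f,crop=None,s=1):
    im=c['pixels'][:,:,::-1]
    if crop: im=im[crop[1]:crop[3],crop[0]:crop[2]]
    cv2.imwrite(f,cv2.resize(im,None,fx=s,fy=s,interpolation=cv2.INTER_CUBIC))
E
python3 - <<'E'
from h import *
np.set_printoptions(precision=4,suppress=True)
Z=dict(stop_face=.04,tin_front=.012,tin_second=.012,tin_third=.012,tin_rear=.012,rack=0,keeper_hinge=.054,keeper_tip=.054,mug=0,tea=0,pepper=0,cream=0,spoon=0)
for n in('top','side'):
    c=cam(n);save(c,f'pics/{n}0.png');print(n,np.array(c['eye']),np.array(c['orientation']).tolist())
    for t,z in Z.items():
        for r in env.pinpoint(n,t)[:3]: print(t,round(r['confidence'],2),np.array(r['location']).round(1),toz(c,r['location'],z)[:2])
s=env.sense();print(s['clock'],s['tool_pos'],s['ee_rot'],s['force'])
E
```

```text
top [0.5105 0.0548 0.9361] [[0.007332040882422306, -0.9955227265121979, 0.09423768977547525], [-0.9994986223323737, -0.010198783617498172, -0.029974802224715342], [0.030801706644045454, -0.093970664627019, -0.9950983715479443]]
stop_face 0.57 [217.7 222.4] [0.5809 0.1504]
stop_face 0.39 [281.4 273.3] [0.4804 0.022 ]
tin_front 0.93 [272.5 224. ] [0.5809 0.0401]
tin_second 0.69 [303.4 224. ] [ 0.5815 -0.0241]
tin_second 0.66 [272.8 223. ] [0.5829 0.0395]
tin_third 0.9 [374.7 310.6] [ 0.404  -0.1718]
tin_third 0.86 [333.3 302.7] [ 0.4201 -0.086 ]
tin_third 0.68 [331.4 224. ] [ 0.582  -0.0825]
tin_rear 0.89 [356.8 219.3] [ 0.5924 -0.1359]
rack 0.91 [307.9 222.9] [ 0.5848 -0.0346]
keeper_hinge 0.79 [339.5 238.6] [ 0.5499 -0.0923]
keeper_tip 0.68 [383.  249.6] [ 0.5287 -0.1794]
mug 0.85 [289.7 164.1] [0.71   0.0044]
mug 0.61 [308.1 221.8] [ 0.5871 -0.035 ]
tea 0.67 [283.5 274.6] [0.4764 0.0161]
pepper 0.96 [228.5 179.7] [0.6748 0.1338]
cream 0.76 [230.5 272. ] [0.481  0.1262]
spoon 0.59 [390.  173.9] [ 0.692  -0.2114]
side [ 0.4829 -0.723   0.7772] [[0.9840250439014946, -0.1353533410146721
[... 475 characters left out ...]
1847]
tin_rear 0.59 [283.7 285.5] [ 0.5971 -0.1262]
tin_rear 0.33 [269.9 249.8] [ 0.5857 -0.0138]
rack 0.56 [274.5 261.4] [ 0.5916 -0.0418]
rack 0.22 [258.7 299.9] [ 0.5376 -0.1455]
keeper_hinge 0.61 [258.9 264.5] [ 0.5489 -0.0913]
keeper_tip 0.59 [257.  298.5] [ 0.5309 -0.1814]
mug 0.89 [315.2 244.1] [ 0.6996 -0.0058]
mug 0.39 [265.5 236.1] [0.5846 0.0457]
tea 0.59 [227.4 251. ] [0.4853 0.0136]
pepper 0.92 [292.8 210.3] [0.6719 0.1269]
cream 0.67 [218.3 221.8] [0.4725 0.1219]
cream 0.38 [228.  251.1] [0.4867 0.013 ]
spoon 0.75 [336.1 311.9] [ 0.6944 -0.209 ]
1.4 [0.292  0.5808 0.2313] [[-0.8935  0.4491  0.0001]
 [ 0.4491  0.8935  0.0001]
 [-0.      0.0001 -1.    ]] [-0.1498  0.4173  0.7268]
```

View pics/top0.png

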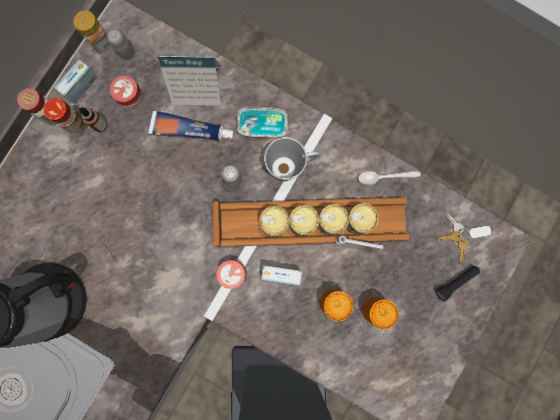

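View pics/side0.png

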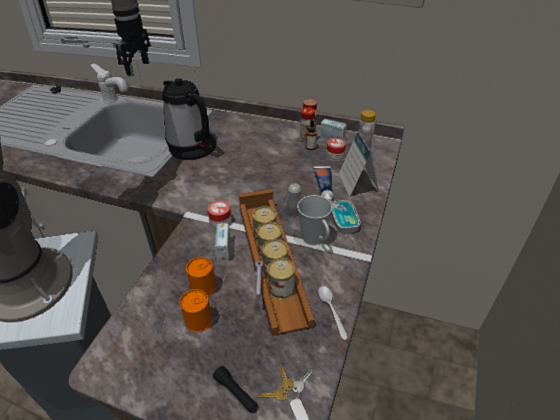

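The top view shows the row of yellow tins in the rack at (274,221), (303,220), (333,219) and (363,218), with the stop at the left end (217,223). The keeper runs from (340,239) to (383,247). Things that could be taken for the target: the orange look-alikes at (338,305) and (383,313), outside the rack. The row to push is the yellow one, and its rear tin is the rightmost, at (363,218). Next I'll take one close crop and fit the tin tops and rail edges.

```bash
python3 - <<'E'
from h import *
np.set_printoptions(precision=4,suppress=True)
c=cam('top');save(c,'pics/crop1.png',(200,185,420,265),3.6)
hsv=cv2.cvtColor(c['pixels'],cv2.COLOR_RGB2HSV)
for p in [(274,221),(303,220),(333,219),(363,218)]: print(hsv[p[1]-3,p[0]-3], hsv[p[1]+6,p[0]])
for t in ('tin_front','tin_second','tin_third','tin_rear'):
    for r in env.outline_of('top',t)[:4]: print(t,round(r['confidence'],2),r['bbox'])
r=env.outline_of('top','rack')[0]; print(r['bbox'])
g=cv2.medianBlur(cv2.cvtColor(c['pixels'],cv2.COLOR_RGB2GRAY),3)
k=cv2.resize(g[185:265,200:420],None,fx=4,fy=4,interpolation=cv2.INTER_CUBIC)
h=cv2.HoughCircles(k,cv2.HOUGH_GRADIENT,1,90,param1=120,param2=20,minRadius=50,maxRadius=70)
for a in (h[0] if h is not None else []): 
    px=(a[0]/4+200-.375,a[1]/4+185-.375); print('hough',np.array(px),a[2]/4,toz(c,px,.084)[:2])
E
```

```text
[ 24  69 225] [ 24  95 231]
[ 24  74 226] [ 24  95 230]
[ 24  73 224] [ 24  96 229]
[ 22  61 220] [ 23  97 228]
tin_front 0.75 [261.1, 204.7, 288.4, 234.6]
tin_second 0.74 [346.6, 202.2, 379.5, 237.4]
tin_second 0.73 [288.7, 205.7, 319.6, 231.8]
tin_third 0.69 [318.1, 286.0, 356.4, 322.1]
tin_third 0.62 [317.8, 205.1, 348.7, 234.5]
tin_rear 0.81 [346.3, 199.3, 378.2, 236.5]
[211.2, 198.2, 410.1, 248.9]
hough [274.25 220.25] 15.1 [0.5826 0.038 ]
hough [333.75 219.25] 15.65 [ 0.5857 -0.0764]
```

View pics/crop1.png

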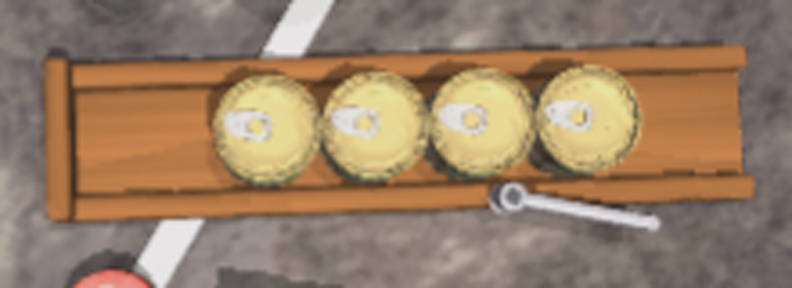

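The crop shows the four tins touching, at crop x 268, 374, 482 and 589. The stop's inner edge is at about (73,130), the keeper hinge at (512,197) and its tip at (655,222). I'll convert these.

```bash
python3 - <<'E'
from h import *
np.set_printoptions(precision=4,suppress=True)
c=cam('top')
P=dict(t1=((268,129),.084),t2=((374,124),.084),t3=((482,120),.084),t4=((589,118),.084),stopa=((71,62),.058),stopb=((73,217),.058),farA=((75,87),.032),farB=((740,66),.032),nearA=((75,194),.032),nearB=((752,178),.032),nearoutA=((75,217),.032),nearoutB=((754,197),.032),hinge=((512,197),.063),tip=((656,223),.063),faroutA=((75,66),.032),faroutB=((745,46),.032))
w={}
for k,(p,z) in P.items():
    w[k]=toz(c,(p[0]/3.6+200-.4,p[1]/3.6+185-.4),z)[:2];print(k,w[k])
A=(w['farA']+w['nearA'])/2;B=(w['farB']+w['nearB'])/2
y=(A-B)/np.linalg.norm(A-B);print('axis',y,'ang from world y deg',np.degrees(np.arctan2(-y[0],y[1])))
for n in ('farA','nearA'):
    d=w[n]-w[n[:-1]+'B'];print(n,np.degrees(np.arctan2(-d[0],d[1])))
x=np.array([y[1],-y[0]])
s=(w['stopa']+w['stopb'])/2
o=B+x*0; o=o+y*(np.dot(s-o,y)-.186)
print('rack origin',o)
for k in w: print(k,np.array([np.dot(w[k]-o,x),np.dot(w[k]-o,y)])*1000)
for k,q in dict(home_rear=(0,-.044),hinge=(-.04,-.055),openend=(0,-.2)).items(): print(k,o+x*q[0]+y*q[1])
E
```

```text
t1 [0.5822 0.0384]
t2 [ 0.5855 -0.0181]
t3 [ 0.5882 -0.0759]
t4 [ 0.5899 -0.1336]
stopa [0.6202 0.1461]
stopb [0.5354 0.1434]
farA [0.6093 0.1463]
farB [ 0.6255 -0.2329]
nearA [0.549  0.1451]
nearB [ 0.5613 -0.2387]
nearoutA [0.5362 0.1449]
nearoutB [ 0.5505 -0.2396]
hinge [ 0.5481 -0.0954]
tip [ 0.5345 -0.1747]
faroutA [0.6212 0.1465]
faroutB [ 0.6371 -0.2361]
axis [-0.0373  0.9993] ang from world y deg 2.140034597389822
farA 2.450916333254537
nearA 1.8327136029893394
rack origin [ 0.5861 -0.0411]
t1 [-0.9144 79.5   ]
t2 [ 0.2068 22.9927]
t3 [  0.7655 -34.8953]
t4 [  0.2639 -92.6114]
stopa [ 41.0337 185.7891]
stopb [-43.7948 186.2109]
farA [ 30.131  186.3666]
farB [  32.1907 -193.2235]
nearA [-30.131 187.451]
nearB [ -32.1907 -196.5373]
nearoutA [-42.9919 187.6896]
nearoutB [ -43.0366 -197.0886]
hinge [-40.0154 -52.8995]
tip [ -56.5845 -131.6264]
faroutA [ 42.0468 186.1587]
faroutB [  43.6701 -196.8157]
home_rear [ 0.5878 -0.085 ]
hinge [ 0.5482 -0.0975]
openend [ 0.5936 -0.2409]
```

Measured: rack origin (0.586, -0.041), axis tilted 2.1° from world y, all sizes agree. The rear tin is at rack y = -93, so the row has about 78 mm to go, and the keeper is at about 0.31 rad. I'll lift first to clear the kettle, with the fingers shut.

{"op": "carry_out", "data": {
  "moves": [
    [0,0,0.6,0.05],
    [0,0,0.6,0.1],
    [0,0,0.6,0.15],
    [0,0,0.6,0.2],
    [0,0,0.6,0.24]
  ],
  "grip": -1
}}

```text
clock: 2.17
tool_pos: [0.2928, 0.5824, 0.4194]
ee_rot: [[-0.999, -0.041, 0.005], [-0.041, 0.999, 0.011], [-0.005, 0.011, -1.0]]
force: [0.2, 0.3, 1.0]
grip_width: 0.026
grasp_force: 0.0
```

{"op": "carry_out", "data": {
  "moves": [
    [0.1,-0.7,0,0],
    [0.1,-0.7,0,0],
    [0.1,-0.7,0,0],
    [0.1,-0.7,0,0],
    [0.1,-0.7,0,0]
  ]
}}

```text
clock: 2.58
tool_pos: [0.3215, 0.3725, 0.4114]
ee_rot: [[-0.999, -0.037, 0.0], [-0.037, 0.999, 0.0], [-0.0, 0.0, -1.0]]
force: [0.8, -0.9, 0.6]
grip_width: -0.0001
grasp_force: 0.0
```

{"op": "carry_out", "data": {
  "moves": [
    [0.3,-0.6,0,0],
    [0.3,-0.6,0,0],
    [0.3,-0.6,0,0],
    [0.3,-0.6,0,0],
    [0.3,-0.6,0,0]
  ]
}}

```text
clock: 3.0
tool_pos: [0.4124, 0.1911, 0.4118]
ee_rot: [[-0.999, -0.034, 0.001], [-0.034, 0.999, 0.0], [-0.001, 0.0, -1.0]]
force: [0.5, 0.9, 0.4]
grip_width: 0.0002
grasp_force: 0.0
```

{"op": "carry_out", "data": {
  "moves": [
    [0.3,-0.6,0,0],
    [0.3,-0.6,0,0],
    [0.3,-0.6,0,0],
    [0.3,-0.6,0,0],
    [0.3,-0.6,0,0]
  ]
}}

```text
clock: 3.42
tool_pos: [0.502, 0.0111, 0.4118]
ee_rot: [[-0.999, -0.035, 0.001], [-0.035, 0.999, -0.0], [-0.001, -0.0, -1.0]]
force: [0.5, 0.8, -0.8]
grip_width: 0.0004
grasp_force: 0.0
```

{"op": "carry_out", "data": {
  "moves": [
    [0.3,-0.7,-0.1,0],
    [0.3,-0.7,-0.1,0],
    [0.3,-0.7,-0.1,0],
    [0.3,-0.7,-0.1,0],
    [0.3,-0.7,-0.1,0]
  ]
}}

```text
clock: 3.83
tool_pos: [0.5833, -0.1769, 0.3842]
ee_rot: [[-0.999, -0.038, 0.001], [-0.038, 0.999, 0.0], [-0.001, 0.0, -1.0]]
force: [0.7, 0.1, 0.2]
grip_width: 0.0003
grasp_force: 0.0
```

{"op": "carry_out", "data": {
  "moves": [
    [0,0,-0.6,0],
    [0,0,-0.6,0],
    [0,0,-0.6,0],
    [0,0,-0.6,0],
    [0,0,-0.6,0]
  ]
}}

```text
clock: 4.25
tool_pos: [0.5788, -0.1736, 0.1976]
ee_rot: [[-0.999, -0.037, -0.01], [-0.037, 0.999, 0.003], [0.01, 0.003, -1.0]]
force: [-0.7, 0.9, 0.6]
grip_width: -0.0001
grasp_force: 0.0
```

{"op": "carry_out", "data": {
  "moves": [
    [0,0,-0.1,0],
    [0,0,-0.2,0],
    [0,0,-0.25,0],
    [0,0,-0.25,0]
  ]
}}

```text
clock: 4.58
tool_pos: [0.58, -0.174, 0.1252]
ee_rot: [[-0.999, -0.037, -0.008], [-0.037, 0.999, 0.002], [0.008, 0.002, -1.0]]
force: [-0.9, -0.3, 0.1]
grip_width: 0.0002
grasp_force: 0.0
```

```bash
python3 - <<'E'
from h import *
c=cam('side');save(c,'pics/s1.png',(200,160,400,350),4)
s=env.sense();print(s['tool_pos'],s['force'],proj(c,s['tool_pos']))
E
```

```text
[ 0.58156543 -0.17470446  0.12762259] [ 0.43559158  0.32480915 -0.79058219] [[280.41023824 268.78688083]]
```

View pics/s1.png

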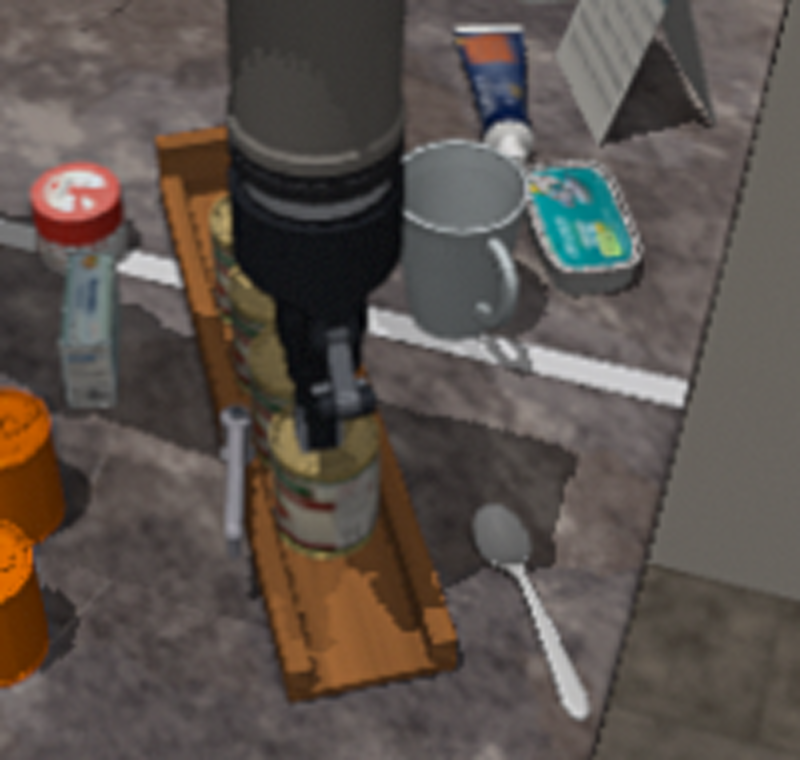

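The crop shows the shut fingertips at crop (322,435), over the rear tin and matching the projected TCP. I'll move back behind the tin, then go down.

{"op": "carry_out", "data": {
  "moves": [
    [0.035,-0.08,0,0],
    [0.035,-0.08,0,0],
    [0.035,-0.08,0,0],
    [0.035,-0.08,0,0]
  ]
}}

```text
clock: 4.97
tool_pos: [0.594, -0.1994, 0.1307]
ee_rot: [[-0.999, -0.037, 0.002], [-0.037, 0.999, 0.0], [-0.002, -0.0, -1.0]]
force: [-0.8, 0.7, 0.3]
grip_width: 0.0
grasp_force: 0.0
```

{"op": "carry_out", "data": {
  "moves": [
    [-0.005,0,-0.1,0],
    [-0.005,0,-0.2,0],
    [-0.005,0,-0.27,0],
    [-0.005,0,-0.27,0],
    [-0.005,0,-0.27,0]
  ]
}}

```text
clock: 5.38
tool_pos: [0.5915, -0.1983, 0.0481]
ee_rot: [[-0.999, -0.038, -0.001], [-0.038, 0.999, 0.001], [0.001, 0.001, -1.0]]
force: [0.2, 0.1, 0.6]
grip_width: -0.0004
grasp_force: 0.0
```

{"op": "carry_out", "data": {
  "moves": [
    [-0.001,0.02,0,0],
    [-0.002,0.04,0,0],
    [-0.002,0.06,0,0],
    [-0.003,0.08,0,0],
    [-0.004,0.1,0,0]
  ]
}}

```text
clock: 5.8
tool_pos: [0.5917, -0.1715, 0.0499]
ee_rot: [[-0.999, -0.037, 0.004], [-0.037, 0.999, -0.004], [-0.004, -0.005, -1.0]]
force: [0.8, -6.9, 1.5]
grip_width: 0.0001
grasp_force: 3.0
```

{"op": "carry_out", "data": {
  "moves": [
    [-0.001,0.015,0,0],
    [-0.001,0.03,0,0],
    [-0.002,0.045,0,0],
    [-0.002,0.06,0,0],
    [-0.003,0.075,0,0]
  ]
}}

```text
clock: 6.22
tool_pos: [0.5907, -0.1503, 0.05]
ee_rot: [[-0.999, -0.035, 0.004], [-0.035, 0.999, -0.005], [-0.004, -0.005, -1.0]]
force: [0.2, -7.9, 1.2]
grip_width: 0.0004
grasp_force: 3.0
```

{"op": "carry_out", "data": {
  "moves": [
    [-0.001,0.015,0,0],
    [-0.001,0.03,0,0],
    [-0.002,0.045,0,0],
    [-0.002,0.06,0,0],
    [-0.003,0.075,0,0]
  ]
}}

```text
clock: 6.63
tool_pos: [0.5898, -0.1278, 0.0499]
ee_rot: [[-0.999, -0.035, 0.004], [-0.035, 0.999, -0.005], [-0.004, -0.005, -1.0]]
force: [-0.9, -6.0, 3.9]
grip_width: 0.0
grasp_force: 3.8
```

{"op": "carry_out", "data": {
  "moves": [
    [-0.001,0.015,0,0],
    [-0.001,0.03,0,0],
    [-0.002,0.045,0,0],
    [-0.002,0.06,0,0],
    [-0.003,0.07,0,0]
  ]
}}

```text
clock: 7.05
tool_pos: [0.5888, -0.1061, 0.0497]
ee_rot: [[-0.999, -0.036, 0.003], [-0.036, 0.999, -0.004], [-0.003, -0.004, -1.0]]
force: [0.2, -7.2, 0.6]
grip_width: -0.0004
grasp_force: 3.1
```

{"op": "carry_out", "data": {
  "moves": [
    [0,0.006,0,0],
    [0,0.012,0,0],
    [-0.001,0.018,0,0],
    [-0.001,0.02,0,0],
    [-0.001,0.02,0,0]
  ]
}}

```text
clock: 7.47
tool_pos: [0.5884, -0.1, 0.0496]
ee_rot: [[-0.999, -0.036, 0.003], [-0.036, 0.999, -0.004], [-0.003, -0.004, -1.0]]
force: [0.5, -4.6, 1.9]
grip_width: -0.0002
grasp_force: 2.7
```

{"op": "carry_out", "data": {
  "moves": [
    [0,0.005,0,0],
    [0,0.01,0,0],
    [-0.001,0.015,0,0],
    [-0.001,0.018,0,0],
    [-0.001,0.018,0,0]
  ]
}}

```text
clock: 7.88
tool_pos: [0.588, -0.096, 0.0496]
ee_rot: [[-0.999, -0.035, 0.003], [-0.035, 0.999, -0.006], [-0.003, -0.006, -1.0]]
force: [0.7, -7.3, 1.0]
grip_width: -0.0002
grasp_force: 3.7
```

{"op": "carry_out", "data": {
  "moves": [
    [0,0.005,0,0],
    [0,0.01,0,0],
    [-0.001,0.015,0,0],
    [-0.001,0.018,0,0],
    [-0.001,0.018,0,0]
  ]
}}

```text
clock: 8.3
tool_pos: [0.5877, -0.0958, 0.05]
ee_rot: [[-0.999, -0.032, 0.005], [-0.032, 0.999, -0.012], [-0.005, -0.012, -1.0]]
force: [0.4, -14.8, 0.3]
grip_width: -0.0002
grasp_force: 7.6
```

```bash
python3 - <<'E'
from h import *
c=cam('side');save(c,'pics/s2.png',(210,170,330,290),5)
c=cam('top');save(c,'pics/t2.png',(200,185,420,265),3.6)
E
```

```text
(no output)
```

View pics/t2.png

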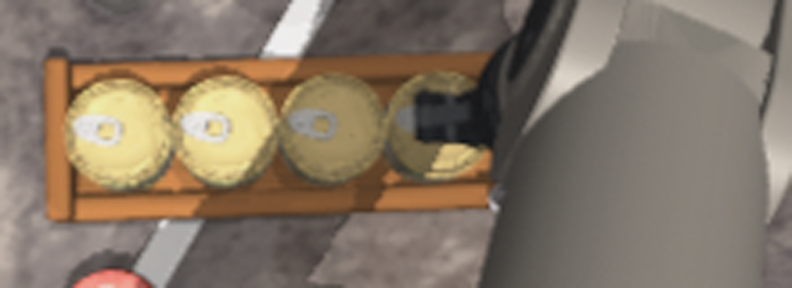

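The picture shows the front tin at crop (118,132), against the stop, with the row closed up behind it. The force rose to 15 N and the tool stalled, so the row is home. Next: back off, lift, and cross to the keeper's outer side.

{"op": "carry_out", "data": {
  "moves": [
    [0.001,-0.03,0,0],
    [0.003,-0.08,0,0],
    [0.005,-0.15,0,0],
    [0.005,-0.15,0.08,0],
    [0.005,-0.15,0.18,0]
  ]
}}

```text
clock: 8.82
tool_pos: [0.5861, -0.1318, 0.1009]
ee_rot: [[-0.999, -0.035, -0.006], [-0.035, 0.999, 0.001], [0.006, 0.001, -1.0]]
force: [1.5, 0.3, 1.1]
grip_width: 0.0004
grasp_force: 0.0
```

{"op": "carry_out", "data": {
  "moves": [
    [0,0,0.15,0],
    [0,0,0.15,0],
    [-0.1,-0.05,0.15,0],
    [-0.2,-0.05,0.15,0],
    [-0.3,-0.05,0.15,0]
  ]
}}

```text
clock: 9.23
tool_pos: [0.4977, -0.1466, 0.1477]
ee_rot: [[-0.999, -0.037, 0.001], [-0.037, 0.999, 0.0], [-0.001, 0.0, -1.0]]
force: [-1.2, 0.5, 0.2]
grip_width: 0.0002
grasp_force: 0.0
```

{"op": "carry_out", "data": {
  "moves": [
    [0,0,0,0],
    [0,0,0,0],
    [0,0,0,0]
  ]
}}

```text
clock: 9.48
tool_pos: [0.4995, -0.1457, 0.1478]
ee_rot: [[-0.999, -0.038, 0.002], [-0.038, 0.999, 0.001], [-0.002, 0.001, -1.0]]
force: [0.9, -0.6, 0.2]
grip_width: 0.0002
grasp_force: 0.0
```

{"op": "carry_out", "data": {
  "moves": [
    [0,-0.05,-0.08,0],
    [0,-0.05,-0.18,0],
    [0,-0.05,-0.27,0],
    [0,-0.05,-0.325,0],
    [0,-0.05,-0.325,0]
  ]
}}

```text
clock: 9.9
tool_pos: [0.4971, -0.1602, 0.0464]
ee_rot: [[-0.999, -0.038, -0.006], [-0.038, 0.999, 0.001], [0.006, 0.001, -1.0]]
force: [-0.8, -0.0, -0.1]
grip_width: 0.0001
grasp_force: 0.0
```

```bash
python3 - <<'E'
from h import *
c=cam('side');save(c,'pics/s3.png',(200,170,330,320),4)
s=env.sense();print(s['tool_pos'],s['force'])
for r in env.pinpoint('side','keeper_tip')[:2]: print(r['confidence'],toz(c,r['location'],.054))
E
```

```text
[ 0.49838021 -0.16084878  0.04825257] [ 0.24237989  0.65622758 -0.65059653]
0.5 [ 0.53473857 -0.18218371  0.054     ]
0.5 [ 0.58823499 -0.09171619  0.054     ]
```

View pics/s3.png

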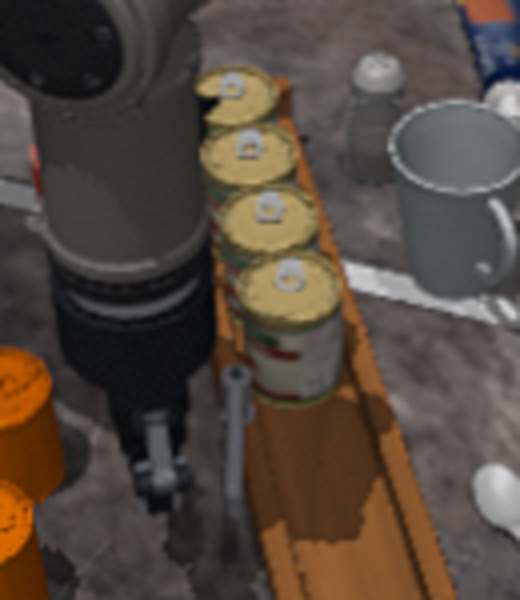

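The picture shows the shut fingers at crop (160,490), on the near side of the bar, which runs from (235,375) to (235,510). The row is home. Now I'll sweep the bar round in an arc.

{"op": "carry_out", "data": {
  "moves": [
    [0.02,0.003,0,0],
    [0.04,0.006,0,0],
    [0.06,0.01,0,0],
    [0.08,0.014,0,0],
    [0.1,0.017,0,0]
  ]
}}

```text
clock: 10.42
tool_pos: [0.5293, -0.1563, 0.0503]
ee_rot: [[-0.999, -0.037, 0.0], [-0.037, 0.999, -0.0], [-0.0, -0.0, -1.0]]
force: [-0.7, -1.0, 0.1]
grip_width: -0.0002
grasp_force: 0.6
```

{"op": "carry_out", "data": {
  "moves": [
    [0.014,0,0,0],
    [0.028,0,0,0],
    [0.042,0,0,0],
    [0.056,-0.002,0,0],
    [0.068,-0.003,0,0]
  ]
}}

```text
clock: 10.83
tool_pos: [0.5489, -0.157, 0.0495]
ee_rot: [[-0.999, -0.037, -0.001], [-0.037, 0.999, 0.001], [0.001, 0.001, -1.0]]
force: [-1.2, 0.7, -0.1]
grip_width: 0.0007
grasp_force: 0.6
```

{"op": "carry_out", "data": {
  "moves": [
    [0.013,0.002,0,0],
    [0.025,0.004,0,0],
    [0.038,0.008,0,0],
    [0.05,0.012,0,0],
    [0.062,0.017,0,0]
  ]
}}

```text
clock: 11.25
tool_pos: [0.5677, -0.1522, 0.0496]
ee_rot: [[-0.999, -0.037, -0.0], [-0.037, 0.999, 0.0], [0.0, 0.0, -1.0]]
force: [-1.1, 0.4, 0.1]
grip_width: -0.0001
grasp_force: 0.7
```

{"op": "carry_out", "data": {
  "moves": [
    [0.011,0.007,0,0],
    [0.022,0.014,0,0],
    [0.033,0.021,0,0],
    [0.044,0.029,0,0],
    [0.053,0.037,0,0]
  ]
}}

```text
clock: 11.67
tool_pos: [0.5838, -0.141, 0.0498]
ee_rot: [[-0.999, -0.037, 0.0], [-0.037, 0.999, -0.0], [-0.0, -0.0, -1.0]]
force: [-1.4, 0.6, 0.9]
grip_width: 0.0003
grasp_force: 0.7
```

Tracking well. Next is the end of the arc, then a gentle press.

{"op": "carry_out", "data": {
  "moves": [
    [0.008,0.01,0,0],
    [0.016,0.02,0,0],
    [0.024,0.03,0,0],
    [0.032,0.04,0,0],
    [0.04,0.05,0,0]
  ]
}}

```text
clock: 12.08
tool_pos: [0.5957, -0.1259, 0.0498]
ee_rot: [[-0.999, -0.037, 0.0], [-0.037, 0.999, -0.0], [-0.0, -0.0, -1.0]]
force: [-1.1, -0.9, -0.1]
grip_width: 0.0
grasp_force: 0.6
```

{"op": "carry_out", "data": {
  "moves": [
    [0.002,0.01,0,0],
    [0.002,0.02,0,0],
    [0.002,0.03,0,0],
    [0.002,0.04,0,0],
    [0.002,0.05,0,0]
  ]
}}

```text
clock: 12.5
tool_pos: [0.5967, -0.1111, 0.0501]
ee_rot: [[-0.999, -0.037, 0.002], [-0.037, 0.999, -0.001], [-0.002, -0.001, -1.0]]
force: [1.0, -3.6, -0.3]
grip_width: -0.0003
grasp_force: 3.5
```

Force is starting to rise; press a little more.

{"op": "carry_out", "data": {
  "moves": [
    [0,0.005,0,0],
    [0,0.01,0,0],
    [0,0.015,0,0],
    [0,0.015,0,0],
    [0,0.015,0,0]
  ]
}}

```text
clock: 12.92
tool_pos: [0.5967, -0.1111, 0.0503]
ee_rot: [[-0.999, -0.035, 0.003], [-0.035, 0.999, -0.006], [-0.003, -0.006, -1.0]]
force: [2.5, -8.0, -2.1]
grip_width: -0.0001
grasp_force: 4.1
```

Stalled at its stop, as expected: y = -0.111 puts the bar square. Back off and lift clear.

{"op": "carry_out", "data": {
  "moves": [
    [0,-0.03,0,0],
    [0.002,-0.08,0,0],
    [0.005,-0.16,0,0],
    [0.005,-0.16,0.06,0],
    [0.005,-0.16,0.16,0]
  ]
}}

```text
clock: 13.33
tool_pos: [0.5939, -0.155, 0.0951]
ee_rot: [[-0.999, -0.034, -0.008], [-0.034, 0.999, 0.002], [0.008, 0.002, -1.0]]
force: [0.9, 0.1, 0.4]
grip_width: -0.0003
grasp_force: 0.0
```

{"op": "carry_out", "data": {
  "moves": [
    [0,0,0.12,0],
    [0,-0.1,0.25,0],
    [0,-0.2,0.4,0],
    [0,-0.3,0.5,0],
    [0,-0.4,0.5,0]
  ]
}}

```text
clock: 13.75
tool_pos: [0.6001, -0.2683, 0.2511]
ee_rot: [[-0.999, -0.043, 0.007], [-0.043, 0.999, 0.002], [-0.007, 0.002, -1.0]]
force: [0.9, -1.6, 0.8]
grip_width: -0.0003
grasp_force: 0.0
```

{"op": "carry_out", "data": {
  "moves": [
    [-0.2,0,0,0],
    [-0.4,0,0,0],
    [-0.4,0,0,0],
    [-0.4,0,0,0]
  ]
}}

```text
clock: 14.08
tool_pos: [0.4682, -0.2714, 0.245]
ee_rot: [[-1.0, -0.029, -0.007], [-0.029, 1.0, 0.006], [0.007, 0.006, -1.0]]
force: [-0.2, -0.7, -0.4]
grip_width: -0.0003
grasp_force: 0.0
```

```bash
python3 - <<'E'
from h import *
c=cam('top');save(c,'pics/t4.png',(200,160,420,320),3.6)
for k in('keeper_hinge','keeper_tip','tin_front','tin_rear'):
    z=.012 if 'tin' in k else .054
    for r in env.pinpoint('top',k)[:1]: print(k,r['confidence'],toz(c,r['location'],z))
print(env.sense()['tool_pos'],env.sense()['force'])
E
```

```text
keeper_hinge 0.78 [ 0.5467308  -0.09251945  0.054     ]
keeper_tip 0.61 [0.48253039 0.12462213 0.054     ]
tin_front 0.93 [0.58406488 0.11544138 0.012     ]
[ 0.4789428  -0.2693676   0.24639302] [-0.11458165 -0.03179753  0.22621733]
```

View pics/t4.png

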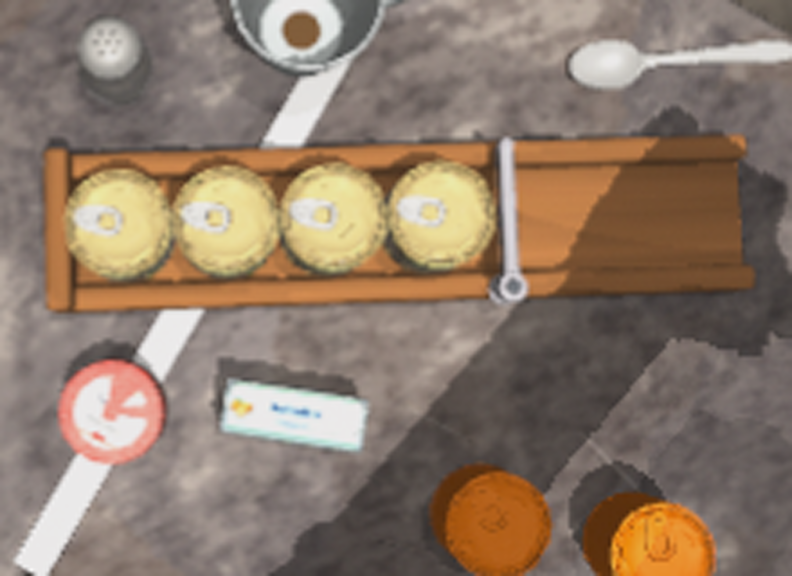

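The picture shows the row closed up against the stop, with tins at crop x 119, 226, 333 and 441. The bar lies square across from (512,287) to (507,142), the bystanders are in place and the hand is clear. Handing in.

```bash
python3 -c "
from bench import env
print(env.job_done())"
```

```text
the job is handed in; nothing more can be done
None
```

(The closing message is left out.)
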